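# Index the condiment turntable

### The job

Bring the salt shaker to the serving tab of the indexed condiment turntable: press the turntable's plunger down, push the table round by its posts to the next notch, the way that brings the shaker to the tab, and let the plunger spring back up so that the table is locked there. Do not touch, lift or topple anything that stands on the turntable, and leave the things around it where they are.

Things in the scene. Friction and masses are not known exactly. Their poses are not given: they have to be found in the camera images.
- turntable_axis (a point): Axis of the turntable, at the height of its wooden top, 45 mm above the worktop. A fixed round base 292 mm across has an aluminium rim (top 42 mm high) with six notches 60 degrees apart; in it turns a wooden top 230 mm across. A steel tongue at the plunger's foot sits in one notch and locks the top. Place and yaw of the base vary.
- turntable (a joint): Angle of the wooden top, rad: 0 at the start (locked in a notch), growing anticlockwise seen from above; the neighbouring notches are at +1.047 and -1.047, end stops at +-1.35. In a notch there is about +-0.03 rad of play. Turning it takes about 2 to 4 N at the posts.
- plunger (a joint): Depth of the plunger, m: 0 up (sprung), 0.014 fully down; 2.5 N to start, 6 N fully down. Beyond 0.010 the tongue is below the rim and the top can turn; once turned 0.17 rad or more out of the notch, the plunger may be let go: the tongue stays under the rim (plunger at about 0.009) until the next notch, where it springs up and locks.
- plunger_top (a point): Centre of the upper face of the plunger's press plate: a black plate 28 mm (radial) by 44 mm (along the turning direction), 8 mm thick, on a steel stem, 85 mm from the axis near the edge of the wooden top and turning with it; 105 mm above the worktop when up. It stands between the two push posts.
- post_left (a point): Tip of one push post: upright steel rod 10 mm in diameter with a round end, 135 mm above the worktop, fixed to the wooden top and turning with it, 31 mm from the middle of the press plate along the turning direction (clockwise side of the plate seen from above). 52 mm are free between the posts.
- post_right (a point): Tip of the other, equal push post, 31 mm from the middle of the press plate on its anticlockwise side.
- serving_place (a point): The place on the turntable beside the serving tab, 75 mm from the axis, at the height of the wooden top; fixed to the base, it does not turn. The serving tab is the only pointed tab on the outside of the rim, dark steel, standing out by about 33 mm. It is 120 degrees clockwise, seen from above, from the plunger at the start.
- salt_shaker_mid (a point): Salt shaker: 44 mm in diameter and 90 mm tall with a narrower domed metal top; the point is its centre, 45 mm above its foot. It stands loose on the turning top, 75 mm from the axis, one step (60 degrees) to one side or the other of the serving place.
- spice_jar_2_mid (a point): First spice jar, upright glass jar 45 mm in diameter and 106 mm tall with a screw cap; the point is its centre, 53 mm above its foot. A bystander on the turntable: not to be touched. It stands one step to the other side of the serving place.
- spice_jar_4_mid (a point): Second spice jar, upright glass jar 45 mm in diameter and 106 mm tall with a screw cap; the point is its centre, 53 mm above its foot. A bystander on the turntable: not to be touched. It stands at the serving place at the start.
- garlic_mid (a point): Garlic bulb, 56 mm wide and high; the point is its centre, 28 mm above its foot. A bystander on the turntable, two steps from the plunger: not to be touched.
- mug: Mug, 82 x 114 x 91 mm, standing to the left of the turntable; origin at the centre of its underside. Bystander.
- tumbler: Drinking glass, 81 mm in diameter and 93 mm tall, standing to the left of the turntable; origin at the centre of its underside. Bystander.
- onion: Onion, about 83 mm, to the right of the turntable; origin at its underside. Bystander.
- lemon: Lemon, 71 x 53 x 51 mm, to the right of the turntable; origin at its underside. Bystander.

How it is judged:
By the outcome, as a careful person would: the job done as asked, in the order asked, and still so for the second after the job is handed in, with the robot touching nothing.
It also fails if it takes over 35 s, if anything falls off the work surface, if the arm or the gripper's body presses on something with over 40 N, if the wrist force passes 120 N, or if a joint passes its speed limit or range.

### The arm

A 7-joint arm with a two-finger parallel gripper is mounted at the origin on a cart in front of the work surface, level with it; the furniture and walls round the work are solid. World frame = base frame: x ahead of the robot, y to its left, z up, the work surface at z = 0. Lengths are in m, angles in degrees, forces in N, time in s.
With the tool pointing down it reaches from about 0.425 to 0.875 m from the base axis. Payload 4.7 kg.
Tool frame: the origin (TCP) lies where the fingers leave the gripper's body, on its centre line; the fingertips stand 70 mm ahead of it and the grasp point (between the pads) lies 51 mm ahead of it (env.tip_reach is the distance from the TCP to the fingertips, in m); z points along the fingers, x is the direction in which the jaws open and shut, and the axes are right-handed (so a half turn about z gives the same grasp; the last joint's range is limited). The gripper opens to 87 mm and grips with 3 to 60 N. Pads are 19 mm wide; open, the fingers measure 117 mm over their backs; the gripper's body (75 mm by 190 mm) begins 51 mm behind the grasp point.
Start: joints at [-67.088, 18.392, -4.016, 83.108, 1.295, 78.541, -3.26], TCP at [0.245, 0.602, 0.292] pointing down, gripper open.
Joint ranges: [-163.93, 163.93], [-17.29, 119.83], [-79.2, 71.16], [3.27, 140.29], [-89.18, 269.18], [5.43, 117.66], [-154.24, 154.24]. Speed limits (degrees/s): [147.25, 147.25, 180, 180, 180, 180, 180].

### API

Orientations are given as [roll, pitch, yaw] about the fixed x, y, z axes, in that order (R = Rz(yaw) Ry(pitch) Rx(roll)).
In Python, from cell import env, optics, order gives the robot as it stands.
- The arm moves only by the shell command python3 -m creep 'ROWS' [FORCE]. ROWS is JSON, a list of rows, each a list of 7 numbers: the shift along the tool's x, y, z in cm, then the turn, a rotation vector about the tool's x, y, z in rad, then the opening, from 0 (shut) to 1 (fully open). A call has 1 to 20 rows; each row shifts and turns the pose as measured when the row begins, along the tool's axes as they then stand; what a row does not reach is not made up. A row lasts 1/10 s, in which the tool goes at most 50 mm and 8.59 degrees, less where a joint would pass 70% of its speed; a pose out of reach is approached as far as the arm can. A call with a gripper value outside its range is refused whole. The fingers move at their own pace and stop on an object; FORCE is the grip in N (left out, the last holds). Time passes only in rows, so rows that do not move let the fingers close. It gives the time, the measured TCP pose, the force and the opening at its end, in the units of the state.
- env.get_obs(): the state, without advancing time (a new reading comes with each control period).
- optics.read_camera(name): name is "side" or "top" or "wrist"; returns a dict with "frame" (384x512x3 uint8, blue, green, red), "z_map" (384x512 float32, m along the optical axis (not along the pixel's ray), 0 where there is no reading), "fx", "fy", "cx", "cy" (pixels), "R" (3x3) and "t" (3): a world point X has camera coordinates R X + t; the wrist camera has in their place "hand_eye" (4x4, takes a point from camera to tool coordinates, whose origin is the TCP and whose axes are the tool frame's). Camera axes: x right, y down, z forward; pixel columns grow to the right and rows downward; lengths in m; the calibration is good to about 2 mm. A picture is of the moment at which its call begins: read the wrist's pose just before it.
- order.sign_off(): hands the job in, once; it reports no verdict.
The state is a dict: "time_s": time; "qpos": joint angles; "joint_velocities": joint speeds; "effort": joint torques, N m; "tool_pos": TCP position; "tool_rot": TCP orientation; "force": force on the tool from outside, world axes, zero at the start; "wrist_torque": the same for the moment, N m; "grip_width": finger opening in m.
Only numpy, scipy, OpenCV 4.12 (cv2) and the standard library are available. Lean on these libraries where they do the work, as an engineer would, in place of code of your own. Each camera call takes 0.05 s, during which the arm holds its last target. There are 200 camera calls.

## Working session

There is one attempt and no reset: what is moved stays moved. The work goes in short steps, Python scripts to look and compute and a shell command to move; the robot and the scene stay as the last step left them, time stands still between calls to the robot, and variables do not carry over. Pictures are saved under pics/ and viewed, on a budget of 10 in all, crops included, one or two more only if the job needs it, and the job is handed in when it is done.

```bash
mkdir -p pics; ls; python3 - <<'E'
from cell import env,optics
import cv2,pickle
o=env.get_obs();print(o['tool_pos'],o['tool_rot'],o['time_s'],o['force'],env.tip_reach)
d={n:optics.read_camera(n) for n in("top","side")}
pickle.dump(d,open('cams.pkl','wb'))
for n in d:
  c=d[n];print(n,c['fx'],c['cx'],c['cy'],c['R'].tolist(),c['t'].tolist())
  cv2.imwrite(f'pics/{n}0.png',c['frame'])
E
```

```text
pics
[0.24450141 0.60181331 0.29116346] [1.79992407e+02 1.08746822e-01 6.78961698e+01] 0.0 [-0.02089815 -0.38813263  0.24172116] 0.0697
top 418.2122579525157 263.7552625186043 187.91772334673016 [[-0.0058112715708347916, -0.9998559272512733, -0.015948475263380134], [-0.993129680197843, 0.007634743961831826, -0.11676964072380702], [0.11687457992591763, 0.01516032404448907, -0.993030964845511]] [0.01812300762379175, 0.4924176491734294, 1.2846304100772836]
side 433.47815472417716 256.6214744013474 188.33601893004533 [[0.16583079450013807, -0.986013332124605, -0.016669027205773696], [-0.5346582989476473, -0.07569163551368037, -0.8416717172863021], [0.8286378285848779, 0.14848732331683406, -0.5397322149476912]] [-0.0635550642337108, 0.3600401418774801, 1.0609403963860495]
```

View pics/top0.png

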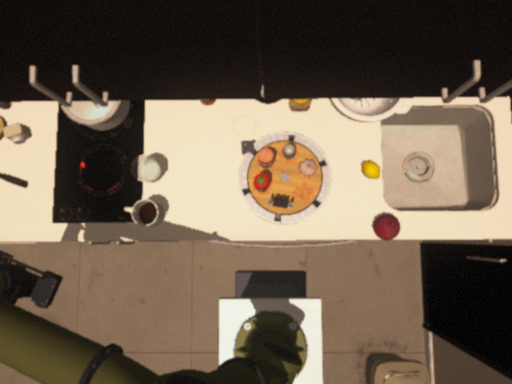

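View pics/side0.png

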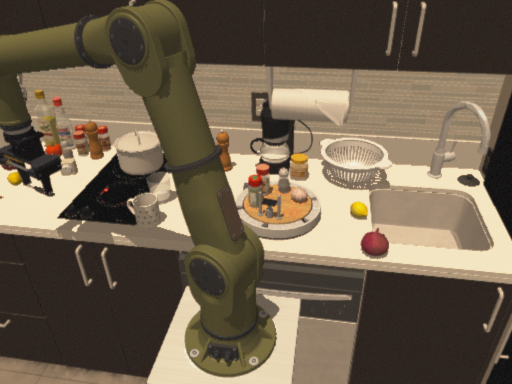

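The top view shows the turntable at about (285,177), the plate at (282,201) and the tab at (248,147). The metal-domed shaker seems to be at (290,150), so the turn should be anticlockwise. I'll zoom in and measure.

```bash
cat > h.py <<'E'
import numpy as np
def ray(c,u,v,z):
    R=np.array(c['R']);t=np.array(c['t'])
    C=-R.T@t; d=R.T@np.array([(u-c['cx'])/c['fx'],(v-c['cy'])/c['fy'],1])
    return C+d*(z-C[2])/d[2]
def proj(c,X):
    p=np.array(c['R'])@X+np.array(c['t']);return c['fx']*p[0]/p[2]+c['cx'],c['fy']*p[1]/p[2]+c['cy']
E
python3 - <<'E'
import pickle,cv2,numpy as np
from h import *
d=pickle.load(open('cams.pkl','rb'));c=d['top']
f=c['frame'];a=f[122:232,230:340]
a=cv2.resize(a,None,fx=5,fy=5,interpolation=cv2.INTER_CUBIC)
b=d['side']['frame'][155:245,225:335];b=cv2.resize(b,None,fx=5,fy=5,interpolation=cv2.INTER_CUBIC)
cv2.imwrite('pics/topc.png',a);cv2.imwrite('pics/sidec.png',b)
# wood mask
hsv=cv2.cvtColor(f,cv2.COLOR_BGR2HSV)
m=((hsv[...,0]>8)&(hsv[...,0]<22)&(hsv[...,1]>110)).astype(np.uint8);m[:125]=0;m[225:]=0;m[:,:240]=0;m[:,:][:,335:]=0
k=cv2.findContours(m,0,2)[0];k=max(k,key=cv2.contourArea)
pts=np.array([ray(c,*p,.045)[:2] for p in cv2.convexHull(k)[:,0]])
(x,y),r=cv2.minEnclosingCircle(pts.astype(np.float32));print('wood',x,y,r)
# rim: z map height 42mm
for n in d:
  c=d[n];R=np.array(c['R']);t=np.array(c['t']);Z=c['z_map'];v,u=np.mgrid[:384,:512]
  P=np.stack([(u-c['cx'])/c['fx']*Z,(v-c['cy'])/c['fy']*Z,Z],-1);W=(P-t)@R
  W[Z==0]=9
  s=(abs(W[...,2]-.042)<.01)&(np.hypot(W[...,0]-x,W[...,1]-y)<.16)
  h=cv2.convexHull(W[s][:,:2].astype(np.float32))
  print(n,'rim',cv2.minEnclosingCircle(h))
  s=(W[...,2]>.085)&(np.hypot(W[...,0]-x,W[...,1]-y)<.13)
  nn,l=cv2.connectedComponents(s.astype(np.uint8))
  for i in range(1,nn):
    q=W[l==i]; print(len(q),np.round(np.median(q,0),3),np.round(q[:,2].max(),3),np.argwhere(l==i).mean(0)[::-1].round(1))
E
```

```text
wood 0.5252546668052673 -0.05016181990504265 0.11791423708200455
top rim ((0.5299580097198486, -0.04363338649272919), 0.15184754133224487)
802 [0.631 0.019 0.734] 0.848 [252.9  44.3]
8478 [ 0.63  -0.059  0.731] 0.848 [304.5  44.6]
151 [ 0.593 -0.061  0.128] 0.139 [288.6 149.9]
242 [0.569 0.009 0.151] 0.158 [265.4 156.7]
1 [ 0.57  -0.108  0.085] 0.085 [304. 160.]
82 [ 0.551 -0.119  0.089] 0.104 [307.9 165.6]
1 [ 0.557 -0.138  0.086] 0.086 [314. 164.]
224 [0.497 0.021 0.151] 0.158 [260.9 181.4]
2 [ 0.533 -0.121  0.086] 0.086 [308.5 172. ]
141 [ 0.442 -0.034  0.106] 0.112 [279.9 201.7]
14 [ 0.447 -0.005  0.133] 0.137 [269.7 199.5]
14 [ 0.436 -0.064  0.133] 0.139 [290.4 203.3]
side rim ((0.5217362642288208, -0.03975880518555641), 0.15317684412002563)
303 [0.628 0.021 0.573] 0.661 [259.9  31.9]
3203 [ 0.629 -0.06   0.573] 0.663 [287.5  32.8]
1 [ 0.626 -0.132  0.663] 0.663 [314.   0.]
1 [0.624 0.033 0.571] 0.571 [256.  33.]
1 [ 0.622 -0.137  0.578] 0.578 [314.  32.]
1 [0.622 0.036 0.557] 0.557 [255.  38.]
704 [0.483 0.007 0.121] 0.155 [261.1 186. ]
149 [ 0.583 -0.06   0.112] 0.134 [283.3 176.2]
29 [ 0.544 -0.117  0.088] 0.101 [298.7 188.9]
1 [ 0.54  -0.132  0.086] 0.086 [303. 191.]
```

View pics/topc.png

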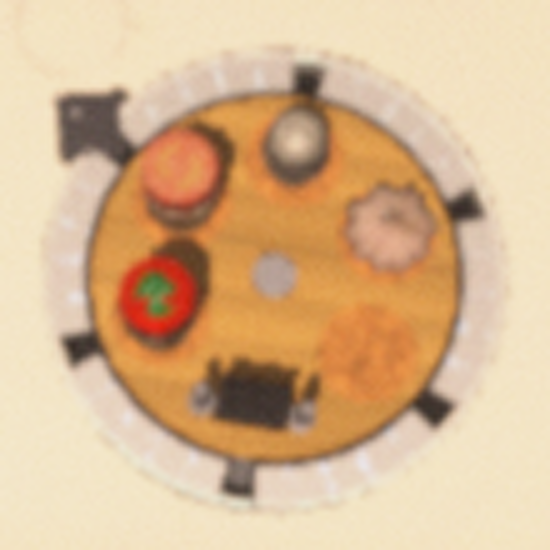

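View pics/sidec.png

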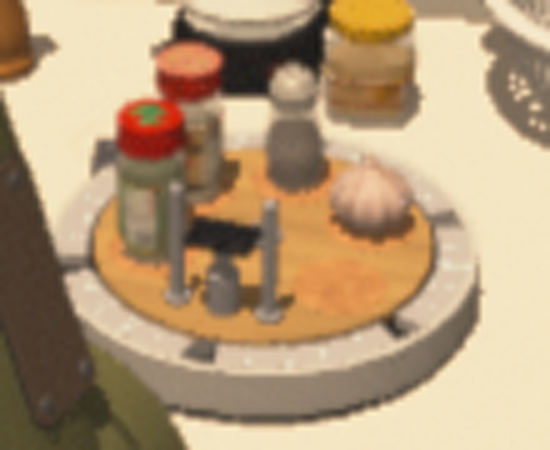

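The crops show the shaker at 12 o'clock (crop 297,140) and the tab at about 10:30 (90,125). Jar 4 stands at the tab, jar 2 is one step the other way, and the plate and posts are at about (253,395). So the table turns anticlockwise, pushing post_right.

The axis estimates from the wood and from the posts agree at (0.525, -0.050), which puts the plunger at 169.5°. I'll plan an approach with the jaw axis radial, so the gripper's body stays clear of the jars.

```bash
cat >> h.py <<'E'
AX=np.array([.525,-.050]);PH=169.5
def pt(turn,rad=.085,t=0):  # world xy of a point fixed on the top (t = tangential, ccw), turn in rad
    a=np.radians(PH)+turn;return AX+rad*np.array([np.cos(a),np.sin(a)])+t*np.array([-np.sin(a),np.cos(a)])
def plan(p,way,n):
    # p, way: x,y,z,yaw deg; prints tool-frame row steps (cm, rad)
    for w,k in zip(way,n):
        p=np.array(p,float);w=np.array(w,float);s=(w-p)/k
        for i in range(k):
            y=np.radians(p[3]);c_,s_=np.cos(y),np.sin(y)
            print([round(v,2) for v in(100*(c_*s[0]+s_*s[1]),100*(s_*s[0]-c_*s[1]),-100*s[2])]+[0,0,round(-np.radians(s[3]),3),0],end=',\n');p=p+s
        print('--')
E
python3 - <<'E'
from h import *
g=pt(0,t=.010);print(g)
plan([.2445,.6018,.291,67.9],[[.43,.28,.27,30],[*g,.24,-10.5]],[9,9])
E
```

```text
[ 0.43960098 -0.04434253]
[np.float64(-2.54), np.float64(3.25), np.float64(0.23), 0, 0, np.float64(0.073), 0],
[np.float64(-2.29), np.float64(3.43), np.float64(0.23), 0, 0, np.float64(0.073), 0],
[np.float64(-2.03), np.float64(3.59), np.float64(0.23), 0, 0, np.float64(0.073), 0],
[np.float64(-1.76), np.float64(3.73), np.float64(0.23), 0, 0, np.float64(0.073), 0],
[np.float64(-1.49), np.float64(3.85), np.float64(0.23), 0, 0, np.float64(0.073), 0],
[np.float64(-1.2), np.float64(3.95), np.float64(0.23), 0, 0, np.float64(0.073), 0],
[np.float64(-0.91), np.float64(4.03), np.float64(0.23), 0, 0, np.float64(0.073), 0],
[np.float64(-0.61), np.float64(4.08), np.float64(0.23), 0, 0, np.float64(0.073), 0],
[np.float64(-0.31), np.float64(4.12), np.float64(0.23), 0, 0, np.float64(0.073), 0],
--
[np.float64(-1.71), np.float64(3.17), np.float64(0.33), 0, 0, np.float64(0.079), 0],
[np.float64(-1.46), np.float64(3.3), np.float64(0.33), 0, 0, np.float64(0.079), 0],
[np.float64(-1.19), np.float64(3.4), np.float64(0.33), 0, 0, np.float64(0.079), 0],
[np.float64(-0.92), np.float64(3.49), np.float64(0.33), 0, 0, np.float64(0.079), 0],
[np.float64(-0.64), np.float64(3.55), np.float64(0.33), 0, 0, np.float64(0.079), 0],
[np.float64(-0.36), np.float64(3.59), np.float64(0.33), 0, 0, np.float64(0.079), 0],
[np.float64(-0.08), np.float64(3.6), np.float64(0.33), 0, 0, np.float64(0.079), 0],
[np.float64(0.2), np.float64(3.6), np.float64(0.33), 0, 0, np.float64(0.079), 0],
[np.float64(0.48), np.float64(3.57), np.float64(0.33), 0, 0, np.float64(0.079), 0],
--
```

```bash
python3 -m creep '[[-2.5,3.2,0.2,0,0,0.073,0],[-2.3,3.4,0.2,0,0,0.073,0],[-2,3.6,0.2,0,0,0.073,0],[-1.8,3.7,0.2,0,0,0.073,0],[-1.5,3.8,0.2,0,0,0.073,0],[-1.2,3.9,0.2,0,0,0.073,0],[-0.9,4,0.2,0,0,0.073,0],[-0.6,4.1,0.2,0,0,0.073,0],[-0.3,4.1,0.2,0,0,0.073,0],[-1.7,3.2,0.2,0,0,0.079,0],[-1.5,3.3,0.2,0,0,0.079,0],[-1.2,3.4,0.2,0,0,0.079,0],[-0.9,3.5,0.2,0,0,0.079,0],[-0.6,3.5,0.2,0,0,0.079,0],[-0.4,3.6,0.2,0,0,0.079,0]]' 20
```

```text
time_s: 1.6
tool_pos: [0.4284, 0.0459, 0.2535]
tool_rot: [179.7, 0.6, 1.0]
force: [0.7, -0.0, 0.2]
grip_width: 0.0003
```

```bash
python3 -m creep '[[-0.1,3,0.3,0,0,0.07,0],[0.2,2.9,0.3,0,0,0.07,0],[0.7,2.6,0.2,0,0,0.06,0],[0,0,0,0,0,0,0]]'; python3 - <<'E'
from cell import env,optics
import cv2,numpy as np
from scipy.spatial.transform import Rotation as Ro
o=env.get_obs();c=optics.read_camera('wrist');print(o['tool_pos'],o['tool_rot'])
cv2.imwrite('pics/w1.png',c['frame'])
R=Ro.from_euler('xyz',o['tool_rot'],degrees=True).as_matrix()
Z=c['z_map'];v,u=np.mgrid[:384,:512]
P=np.stack([(u-c['cx'])/c['fx']*Z,(v-c['cy'])/c['fy']*Z,Z,np.ones_like(Z)],-1)@np.array(c['hand_eye']).T
W=P[...,:3]@R.T+o['tool_pos'];W[Z==0]=9
np.save('w1.npy',W)
for lo,hi in((.118,.15),(.095,.112)):
  s=(W[...,2]>lo)&(W[...,2]<hi)
  n,l,st,_=cv2.connectedComponentsWithStats(s.astype(np.uint8))
  for i in range(1,n):
    if st[i,4]>40:
      q=W[l==i];print(lo,st[i],np.median(q,0).round(4),q.min(0).round(3),q.max(0).round(3))
E
```

```text
time_s: 2.0
tool_pos: [0.4297, -0.049, 0.2447]
tool_rot: [179.6, 0.5, -11.5]
force: [-0.6, -0.4, -0.8]
grip_width: 0.0001
[ 0.42965768 -0.04903286  0.24474652] [179.5626587    0.54436725 -11.51746373]
0.118 [ 408   56   60   75 1730] [0.5542 0.011  0.1376] [ 0.55  -0.015  0.118] [0.576 0.03  0.15 ]
0.118 [303  62  38  72 496] [0.4796 0.0227 0.1407] [ 0.477 -0.001  0.118] [0.497 0.043 0.15 ]
0.118 [262 141  14  16 180] [ 0.4467 -0.0029  0.134 ] [ 0.442 -0.009  0.118] [0.451 0.001 0.137]
0.118 [ 450  160   53   45 1831] [ 0.5911 -0.0579  0.1308] [ 0.579 -0.078  0.118] [ 0.61  -0.044  0.136]
0.118 [264 218  12  11  64] [ 0.438  -0.0613  0.1238] [ 0.432 -0.065  0.118] [ 0.441 -0.06   0.135]
0.095 [392  65  37  64 633] [0.5533 0.0107 0.1047] [ 0.55  -0.015  0.095] [0.572 0.03  0.112]
0.095 [298  74  18  53 159] [0.4787 0.0237 0.1059] [0.477 0.003 0.095] [0.49  0.042 0.112]
0.095 [431 154  41  44 658] [ 0.5835 -0.0533  0.1026] [ 0.578 -0.079  0.095] [ 0.608 -0.043  0.112]
0.095 [ 251  156   35   52 1735] [ 0.4415 -0.0332  0.1057] [ 0.425 -0.058  0.1  ] [ 0.458 -0.011  0.108]
0.095 [263 209  12  12  77] [ 0.436  -0.0608  0.1041] [ 0.431 -0.064  0.095] [ 0.441 -0.06   0.112]
0.095 [399 240  13  10  76] [ 0.5512 -0.1163  0.0981] [ 0.547 -0.123  0.095] [ 0.555 -0.113  0.103]
```

View pics/w1.png

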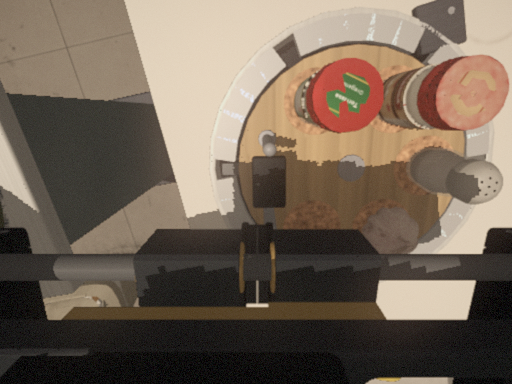

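The wrist view confirms the shaker (domed top with holes, at 470,180), the plate at (269,182) and the posts. Its depth gives the plate centre as (0.4415, -0.0335) with the top at 0.1055, which agrees with the earlier estimate. Next I'll line up and go down to just above the plate.

```bash
python3 -m creep '[[0.9,-0.6,0,0,0,-0.017,0],[0,0,1.5,0,0,0,0],[0,0,1.5,0,0,0,0],[0,0,1.5,0,0,0,0],[0,0,0.8,0,0,0,0],[0,0,0,0,0,0,0]]'
```

```text
time_s: 2.65
tool_pos: [0.4429, -0.0346, 0.1899]
tool_rot: [179.7, 0.5, -9.3]
force: [-0.7, -0.9, -0.6]
grip_width: 0.0003
```

```bash
python3 -m creep '[[0,0.9,0,0,0,0.02,0],[0,0,0,0,0,0,0],[0,0,0.6,0,0,0,0],[0,0,0,0,0,0,0]]'
```

```text
time_s: 3.05
tool_pos: [0.4428, -0.0433, 0.1852]
tool_rot: [179.8, 0.3, -10.4]
force: [0.3, 0.8, -0.3]
grip_width: 0.0004
```

```bash
python3 -m creep '[[0,0,0.8,0,0,0,0],[0,0,0.5,0,0,0,0],[0,0,0.5,0,0,0,0],[0,0,0,0,0,0,0]]';  python3 -m creep '[[0,0,0.4,0,0,0,0],[0,0,0.2,0,0,0,0]]'
```

```text
time_s: 3.45
tool_pos: [0.4434, -0.0433, 0.1668]
tool_rot: [179.8, 0.2, -10.4]
force: [-0.1, 0.2, 3.5]
grip_width: 0.0007
time_s: 3.65
tool_pos: [0.4436, -0.0433, 0.1612]
tool_rot: [179.9, 0.2, -10.4]
force: [-2.1, 0.8, 4.7]
grip_width: 0.0005
```

```bash
python3 -m creep '[[0,0,0.2,0,0,0,0],[0,0,0.1,0,0,0,0]]';python3 -m creep '[[0,0,0.1,0,0,0,0]]'
```

```text
time_s: 3.85
tool_pos: [0.4438, -0.0435, 0.161]
tool_rot: [179.9, 0.3, -10.4]
force: [-5.3, 0.2, 12.3]
grip_width: 0.0006
time_s: 3.95
tool_pos: [0.4438, -0.0435, 0.161]
tool_rot: [179.9, 0.3, -10.4]
force: [-3.9, 0.3, 10.3]
grip_width: 0.0005
```

```bash
python3 -m creep '[[0,0.4,0.1,0,0,0,0],[0,0.4,0.1,0,0,0,0],[0,0.3,0.1,0,0,0,0]]';python3 -m creep '[[0.04,0.4,0.1,0,0,-0.04,0],[0.06,0.4,0.1,0,0,-0.045,0],[0.06,0.4,0.1,0,0,-0.045,0]]'
```

```text
time_s: 4.25
tool_pos: [0.4438, -0.0521, 0.161]
tool_rot: [-179.8, 0.2, -10.3]
force: [-2.1, 1.0, 9.1]
grip_width: 0.0006
time_s: 4.55
tool_pos: [0.4448, -0.063, 0.161]
tool_rot: [-179.5, 0.1, -2.5]
force: [-2.8, 0.5, 10.9]
grip_width: 0.0007
```

```bash
python3 -m creep '[[0.06,0.4,0.1,0,0,-0.05,0],[0.06,0.4,0.1,0,0,-0.05,0],[0.06,0.4,0.1,0,0,-0.05,0],[0.06,0.4,0.1,0,0,-0.05,0]]'; python3 - <<'E'
from cell import env,optics
from h import *
import cv2
o=env.get_obs();p=o['tool_pos'][:2]-AX;print(np.hypot(*p),np.degrees(np.arctan2(p[1],p[0]))%360,o['force'])
c=optics.read_camera('top');s=optics.read_camera('side')
a=cv2.resize(c['frame'][122:232,230:340],(390,390),interpolation=2);b=cv2.resize(s['frame'][155:245,225:315],(390,390),interpolation=2)
cv2.imwrite('pics/p1.png',np.hstack([a,b]))
E
```

```text
time_s: 4.95
tool_pos: [0.4492, -0.0793, 0.161]
tool_rot: [-179.4, -0.2, 9.4]
force: [-2.6, 0.3, 10.6]
grip_width: 0.0004
0.08131188526154579 201.12429657473666 [-2.6339663   0.33529463 10.5916075 ]
```

View pics/p1.png

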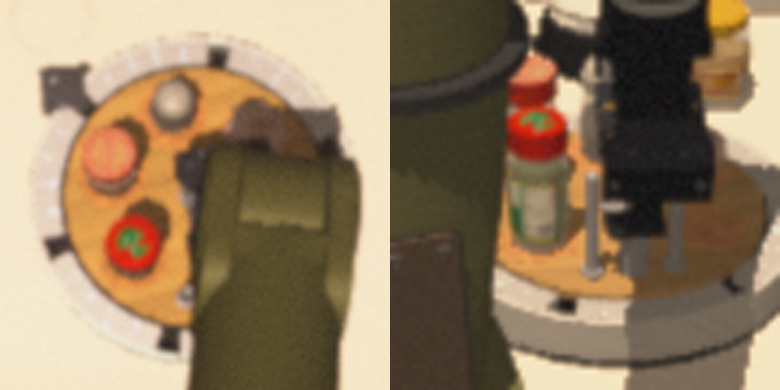

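The left half shows the top turned about 20° anticlockwise, with everything still standing and the shaker moving toward the tab. The finger sits between the posts. I'm now letting the plunger go under the rim and carrying on by the post.

```bash
python3 -m creep '[[0,0,-0.5,0,0,0,0],[0,0,-0.6,0,0,0,0],[0,0,-0.6,0,0,0,0],[0,0,-0.3,0,0,0,0]]'; python3 -m creep '[[0.07,0.4,0,0,0,-0.05,0],[0.07,0.4,0,0,0,-0.05,0],[0.07,0.4,0,0,0,-0.05,0],[0.07,0.4,0,0,0,-0.05,0],[0.07,0.4,0,0,0,-0.05,0],[0.07,0.4,0,0,0,-0.05,0],[0.07,0.4,0,0,0,-0.05,0],[0.07,0.4,0,0,0,-0.05,0]]'; python3 - <<'E'
from cell import env
from h import *
o=env.get_obs();p=o['tool_pos'][:2]-AX;print(np.hypot(*p),np.degrees(np.arctan2(p[1],p[0]))%360,o['force'],o['tool_rot'])
E
```

```text
time_s: 5.45
tool_pos: [0.4493, -0.0804, 0.1817]
tool_rot: [-179.5, -0.2, 9.3]
force: [0.2, -0.8, 0.1]
grip_width: 0.0005
time_s: 6.25
tool_pos: [0.4591, -0.0992, 0.1804]
tool_rot: [-178.2, -0.0, 33.5]
force: [-3.1, 2.4, 2.6]
grip_width: 0.0007
0.08227375968442585 216.72942695850423 [-3.1310833   2.39762449  2.55349964] [-1.78238959e+02 -4.87862845e-03  3.34642486e+01]
```

```bash
python3 -m creep '[[0.07,0.55,0,0,0,-0.035,0],[0.07,0.55,-0.03,0,0,-0.035,0],[0.07,0.55,-0.03,0,0,-0.035,0],[0.07,0.55,-0.03,0,0,-0.035,0]]'; python3 - <<'E'
from cell import env
from h import *
o=env.get_obs();p=o['tool_pos'][:2]-AX;print(np.hypot(*p),np.degrees(np.arctan2(p[1],p[0]))%360,o['force'],o['tool_rot'])
E
```

```text
time_s: 6.65
tool_pos: [0.4696, -0.11, 0.1792]
tool_rot: [-177.3, 0.0, 42.0]
force: [-4.6, 1.9, 2.8]
grip_width: 0.0002
0.08167534991822833 227.30784951102078 [-4.59085304  1.86901256  2.780353  ] [-1.77269468e+02  2.39518847e-03  4.20428567e+01]
```

```bash
cat > st.py <<'E'
from cell import env
from h import *
from scipy.spatial.transform import Rotation as Ro
o=env.get_obs();R=Ro.from_euler('xyz',o['tool_rot'],degrees=True).as_matrix()
tip=o['tool_pos']+.0697*R[:,2];p=tip[:2]-AX
up=R.T@np.array([0,0,-1]);print('tip',tip.round(4),'r',np.hypot(*p).round(4),'ang',np.degrees(np.arctan2(p[1],p[0]))%360,'F tool',(R.T@o['force']).round(1),'tilt fix',np.cross([0,0,1],up).round(3),o['time_s'])
E
python3 -m creep '[[0.07,0.55,-0.05,0,0,-0.035,0],[0.07,0.55,-0.05,0,0,-0.035,0]]'; python3 st.py
```

```text
time_s: 6.85
tool_pos: [0.4757, -0.115, 0.1789]
tool_rot: [-176.8, -0.1, 46.3]
force: [-5.1, 2.4, 2.9]
grip_width: 0.0002
tip [ 0.4729 -0.1122  0.1093] r 0.0811 ang 230.06542556162785 F tool [-1.8 -5.5 -2.6] tilt fix [-0.056 -0.001  0.   ] 6.85
```

```bash
python3 -m creep '[[0.07,0.45,-0.2,-0.03,0,-0.02,0],[0.07,0.45,-0.1,-0.03,0,-0.02,0]]'; python3 st.py;  python3 -m creep '[[0.05,0.4,-0.1,-0.02,0,-0.02,0]]'; python3 st.py
```

```text
time_s: 7.05
tool_pos: [0.4811, -0.118, 0.1794]
tool_rot: [-179.9, 0.0, 48.7]
force: [-3.1, 4.8, -2.1]
grip_width: 0.0009
tip [ 0.4809 -0.1179  0.1097] r 0.081 ang 237.03502117257398 F tool [ 1.6 -5.5  2.1] tilt fix [-0.002  0.001  0.   ] 7.05
time_s: 7.15
tool_pos: [0.4831, -0.1188, 0.1793]
tool_rot: [179.1, 0.1, 50.0]
force: [-2.4, 2.0, -1.3]
grip_width: 0.0003
tip [ 0.4839 -0.1197  0.1096] r 0.0809 ang 239.4644534714741 F tool [ 0.  -3.1  1.3] tilt fix [ 0.016  0.002 -0.   ] 7.15
```

```bash
python3 -m creep '[[0.02,0.35,-0.15,0,0,0,0]]'; python3 st.py;  python3 -m creep '[[0.02,0.35,-0.15,0,0,0,0]]'; python3 st.py; python3 -m creep '[[0.02,0.3,-0.15,0,0,0,0]]'; python3 st.py
```

```text
time_s: 7.25
tool_pos: [0.4855, -0.1204, 0.1806]
tool_rot: [179.1, 0.1, 50.1]
force: [-4.3, 4.0, -2.9]
grip_width: 0.0003
tip [ 0.4862 -0.1212  0.1109] r 0.0811 ang 241.45192741033424 F tool [ 0.3 -5.9  2.8] tilt fix [ 0.016  0.002 -0.   ] 7.25
time_s: 7.35
tool_pos: [0.4861, -0.121, 0.1809]
tool_rot: [179.4, 0.2, 50.1]
force: [-7.7, 6.8, -5.5]
grip_width: 0.0002
tip [ 0.4864 -0.1216  0.1112] r 0.0813 ang 241.68163306425777 F tool [  0.3 -10.3   5.4] tilt fix [ 0.01   0.004 -0.   ] 7.35
time_s: 7.45
tool_pos: [0.4863, -0.1211, 0.181]
tool_rot: [179.8, 0.3, 50.1]
force: [-4.9, 6.0, -3.7]
grip_width: 0.0001
tip [ 0.4862 -0.1215  0.1113] r 0.0814 ang 241.53684326071476 F tool [ 1.5 -7.6  3.7] tilt fix [ 0.003  0.005 -0.   ] 7.45
```

The force rises and the angle stays put, so the table looks locked. I'll back off from the post, lift straight up and look.

```bash
python3 -m creep '[[0,-0.4,0,0,0,0,0],[0,-0.6,0,0,0,0,0],[0,0,-1,0,0,0,0],[0,0,-2,0,0,0,0],[0,0,-3,0,0,0,0],[0,0,-3,0,0,0,0],[0,0,-3,0,0,0,0],[0,0,-3,0,0,0,0],[-3,0,-2,0,0,0,0],[-3,-3,0,0,0,0,0],[0,-5,0,0,0,0.1,0],[0,-5,0,0,0,0.1,0],[0,-5,0,0,0,0.1,0],[0,-5,0,0,0,0.1,0],[0,-5,0,0,0,0.1,0],[0,-5,0,0,0,0.1,0],[0,-4,0,0,0,0.1,0],[0,0,0,0,0,0,0]]'; python3 - <<'E'
from cell import env,optics
from h import *
import cv2
c=optics.read_camera('top');s=optics.read_camera('side')
a=cv2.resize(c['frame'][122:232,230:340],(400,400),interpolation=2);b=cv2.resize(s['frame'][155:245,230:320],(400,400),interpolation=2)
cv2.imwrite('pics/p2.png',np.hstack([a,b]))
for n,c in(('top',c),('side',s)):
  R=np.array(c['R']);t=np.array(c['t']);Z=c['z_map'];v,u=np.mgrid[:384,:512]
  W=(np.stack([(u-c['cx'])/c['fx']*Z,(v-c['cy'])/c['fy']*Z,Z],-1)-t)@R;W[Z==0]=9
  m=(W[...,2]>.085)&(W[...,2]<.17)&(np.hypot(W[...,0]-AX[0],W[...,1]-AX[1])<.12)
  k,l=cv2.connectedComponents(m.astype(np.uint8))
  for i in range(1,k):
    q=W[l==i]
    if len(q)>5: p=np.median(q,0);print(n,len(q),p.round(3),np.degrees(np.arctan2(p[1]-AX[1],p[0]-AX[0]))%360)
E
```

```text
time_s: 9.25
tool_pos: [0.3615, -0.0375, 0.3516]
tool_rot: [-179.6, 1.6, 30.8]
force: [1.0, 2.0, 0.2]
grip_width: 0.0005
top 81 [ 0.6   -0.06   0.089] 352.5614684958688
top 148 [0.567 0.009 0.128] 54.32311842561043
top 221 [0.495 0.021 0.152] 112.82046963730028
top 105 [ 0.482 -0.12   0.105] 238.33199478068678
top 11 [ 0.468 -0.045  0.152] 174.4712931203249
side 738 [0.474 0.001 0.126] 134.69056304815592
side 26 [ 0.593 -0.058  0.088] 353.04902400314427
side 165 [ 0.463 -0.113  0.104] 225.29173306136022
```

View pics/p2.png

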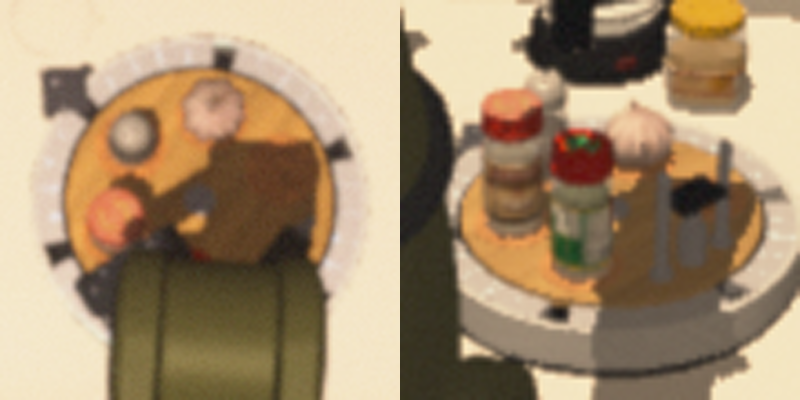

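The shaker is now at the tab and everything is upright, but the arm partly hides the table. I'll move it clear and check the plate height and the angle.

```bash
python3 -m creep '[[2.5,-3.8,0,0,0,0,0],[2.5,-3.8,0,0,0,0,0],[2.5,-3.8,0,0,0,0,0],[2.5,-3.8,0,0,0,0,0],[2.5,-3.8,0,0,0,0,0],[2.5,-3.8,0,0,0,0,0],[2.5,-3.8,0,0,0,0,0],[2.5,-3.8,0,0,0,0,0],[0,0,0,0,0,0,0],[0,0,0,0,0,0,0]]'; python3 - <<'E'
from cell import env,optics
from h import *
import cv2
c=optics.read_camera('top');s=optics.read_camera('side')
a=cv2.resize(c['frame'][122:232,230:340],(400,400),interpolation=2);b=cv2.resize(s['frame'][155:245,230:320],(400,400),interpolation=2)
cv2.imwrite('pics/p3.png',np.hstack([a,b]));cv2.imwrite('pics/full.png',c['frame'])
import pickle
old=pickle.load(open('cams.pkl','rb'))
for n,c,g in(('top0',old['top'],pt(0)),('top',c,pt(1.047)),('side0',old['side'],pt(0)),('side',s,pt(1.047))):
  R=np.array(c['R']);t=np.array(c['t']);Z=c['z_map'];v,u=np.mgrid[:384,:512]
  W=(np.stack([(u-c['cx'])/c['fx']*Z,(v-c['cy'])/c['fy']*Z,Z],-1)-t)@R;W[Z==0]=9
  m=(np.hypot(W[...,0]-g[0],W[...,1]-g[1])<.012)&(W[...,2]>.085)&(W[...,2]<.15);q=W[m];print(n,'plate',len(q),np.median(q,0).round(4),g.round(3))
  m=(W[...,2]>.085)&(W[...,2]<.17)&(np.hypot(W[...,0]-AX[0],W[...,1]-AX[1])<.12)
  k,l=cv2.connectedComponents(m.astype(np.uint8))
  for i in range(1,k):
    q=W[l==i]
    if len(q)>5: p=np.median(q,0);print(n,len(q),p.round(3),np.degrees(np.arctan2(p[1]-AX[1],p[0]-AX[0]))%360)
E
```

```text
time_s: 10.35
tool_pos: [0.4021, 0.3137, 0.3595]
tool_rot: [179.4, -0.1, 27.2]
force: [0.4, -0.4, -0.1]
grip_width: 0.0005
top0 plate 52 [ 0.4414 -0.034   0.1061] [ 0.441 -0.035]
top0 151 [ 0.593 -0.061  0.128] 350.814078572754
top0 242 [0.569 0.009 0.151] 53.08402412115731
top0 82 [ 0.551 -0.119  0.089] 290.728188665029
top0 224 [0.497 0.021 0.151] 111.27395808470189
top0 141 [ 0.442 -0.034  0.106] 169.08944228467828
top0 14 [ 0.447 -0.005  0.133] 149.72178659481975
top0 14 [ 0.436 -0.064  0.133] 188.90414772550935
top plate 52 [ 0.4704 -0.1138  0.1057] [ 0.47  -0.115]
top 76 [ 0.599 -0.06   0.09 ] 352.6421740025329
top 151 [0.566 0.009 0.128] 55.2053813191206
top 224 [0.495 0.021 0.151] 112.7917002442472
top 176 [ 0.473 -0.114  0.106] 230.9463607549781
top 216 [ 0.449 -0.036  0.151] 169.48573961980176
side0 plate 31 [ 0.4382 -0.0332  0.1039] [ 0.441 -0.035]
side0 704 [0.483 0.007 0.121] 126.27179193070374
side0 149 [ 0.583 -0.06   0.112] 350.0774840889556
side0 29 [ 0.544 -0.117  0.088] 286.20701470706615
side plate 25 [ 0.4676 -0.1152  0.1034] [ 0.47  -0.115]
side 654 [ 0.47  -0.011  0.125] 144.44567899182664
side 26 [ 0.592 -0.059  0.089] 352.4400343461604
side 165 [ 0.465 -0.113  0.104] 226.29249937343516
```

View pics/p3.png

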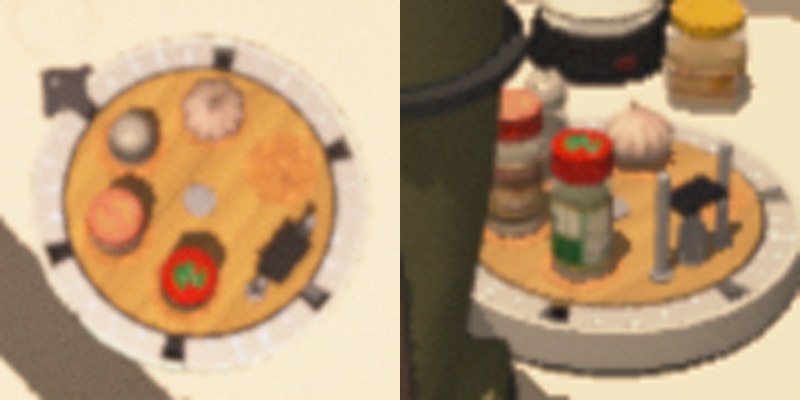

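View pics/full.png

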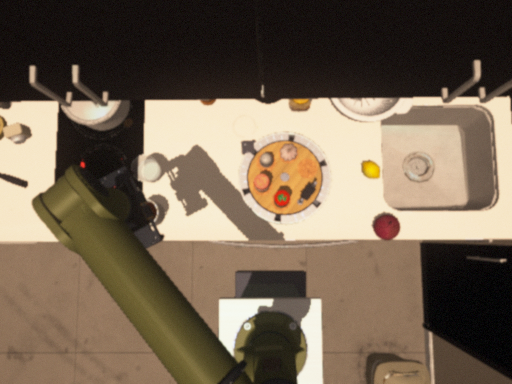

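The plate height is back to its starting value (0.1057 now, 0.1061 before), so the plunger is up. The plate centre is within 2 mm of the +60° notch position and the shaker is at the tab. All items are upright, and the mug, glass, lemon and onion are where they were.

```bash
python3 -c "
from cell import order
print(order.sign_off())"
```

```text
the job is handed in; nothing more can be done
None
```

The salt shaker is at the serving tab, with the table locked in the next notch, and the job is handed in after about 10.4 s of robot time.

**What I did:** I pressed the plunger to its stop with closed fingers and pushed the table anticlockwise by the right-hand post. At about 20° I let the plunger go, then pushed on by the post until the table stopped in the +60° notch. After that I backed off, lifted straight up and moved the arm clear.

**Last checks:**
- **Plunger:** its top measured 105.7 mm high from the top camera, against 106.1 mm at the start, so it is up. The side camera agrees, at 103.4 mm against 103.9 mm.
- **Lock:** the plate is within 2–3 mm of where the +60° notch puts it. At the end of the push the force rose to about 10 N with no further turning. I did not test the lock by pushing the table back.
- **Bystanders:** both jars and the garlic are upright and turned with the table. By eye, the mug, glass, lemon and onion have not moved, though the arm partly hides the mug in the last view.

No check failed. The middle of the push ran a few degrees short of the planned angle and the tool tilted up to 3°. I corrected both on the way.

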